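Tip a flush gauge block out of its pocket and set it on the cork pad

TASK

Take the brass gauge block out of the grey holder: press down its end at the finger scoop (the side away from the robot) so that its other end tips up and stays up, then grip that raised end and lift the block out. Set it down flat in the middle of the round cork pad, without dropping it, and leave the steel block lying in its pocket.

Things in the scene. Friction and masses are not known exactly. Their poses are not given: they have to be found in the camera images.
- brass_block_mid (a point): Centre of the loose brass gauge block, 70 x 30 x 14 mm, 0.23 kg; x along its length to the scoop end, z up. Flush in one of the holder's pockets, 1 mm side gaps. Scoop end (28 mm from centre) pressed down 10 mm (a few N): it tips on by itself and stays leaning about 34 deg, the other end 18 mm above the holder's top; grip that across the 30 mm width.
- steel_block_mid (a point): Centre of the loose steel (silver) gauge block, same size, mass and axes as the brass one, flush in the other pocket. It stays where it is.
- holder: Fixed grey block on a plywood stand; origin on underside, flat top at 37 mm. Spans x -47..58, y -85..85 mm. Pockets 32 mm wide centred at x 0, y +-42, block length along x. Scoop of each: x 14..50, 42 mm wide, 14 deep: no room for fingers beside the block. Block rests on a ledge, x -36..2; beyond is a pit (x 2..40, 33 deep), so its +x end tips down, -x end up.
- pad: Fixed round cork pad on the plywood stand (whose top is 120 mm above the table), 110 mm in diameter, 8 mm high; origin at the centre of its underside. The brass block goes flat onto its middle.

How it is judged:
By the outcome, as a careful person would: the job done as asked, in the order asked, and still so for the second after the job is handed in, with the robot touching nothing.
It also fails if it takes over 38 s, if anything falls off the work surface, if the arm or the gripper's body presses on something with over 40 N, if the wrist force passes 120 N, or if a joint passes its speed limit or range.

ROBOT

A 7-joint arm with a two-finger parallel gripper is mounted at the origin on a cart in front of the work surface, level with it; the furniture and walls round the work are solid. World frame = base frame: x ahead of the robot, y to its left, z up, the work surface at z = 0. Lengths are in m, angles in rad, forces in N, time in s.
With the tool pointing down it reaches from about 0.375 to 0.925 m from the base axis. Payload 3.1 kg.
Tool frame: the origin (TCP) lies between the finger pads; the fingertips stand 11 mm ahead of it and the grasp point (between the pads) lies 8 mm behind it (tip_reach is the distance from the TCP to the fingertips, in m); z points along the fingers, y is the direction in which the jaws open and shut (so a half turn about z gives the same grasp; the last joint's range is limited). The gripper opens to 85 mm and grips with 20 to 120 N. Pads are 22 mm wide; open, the fingers measure 114 mm over their backs; the gripper's body (76 mm by 85 mm) begins 54 mm behind the grasp point. The pads swing forward as they close: fully open they stand 13 mm farther back than shut.
Start: joints at [1.096, 0.383, 0.044, 1.598, -0.018, 1.161, -0.05], TCP at [0.239, -0.604, 0.242] pointing down, gripper open.
Joint ranges: [-2.61, 2.61], [-0.41, 2.15], [-1.48, 1.57], [0, 2.5], [-1.57, 4.71], [0.05, 1.97], [-2.85, 2.85]. Speed limits (rad/s): [2.79, 2.79, 3.14, 3.14, 3.14, 3.14, 3.14].

INTERFACE

Orientations are given as a unit quaternion [w, x, y, z].
In Python, from rig import * gives the robot as it stands. The module is installed in compiled form; this text tells all that it offers.
- The arm moves only by the shell command python3 -m creep 'ROWS' [FORCE]. ROWS is JSON, a list of rows, each a list of 7 numbers: the shift along the tool's x, y, z scaled (see below), then the turn, a rotation vector about the tool's x, y, z scaled (see below), then the gripper's target within -1 to 1 (fully open at 1, half-way at 0, shut at -1). In form: [[dx, dy, dz, ax, ay, az, gripper], ...]. A call has exactly 5 rows; each row is the pose to reach, as a shift and turn from the pose measured when the call began, along the tool's axes at that moment; what a row does not reach only later rows make up. The controller multiplies each number of a shift by 0.1 m and each number of a turn by 90 degrees. A row lasts 1/8 s, in which the tool goes at most 62.5 mm and 10.7 degrees, less where a joint would pass 70% of its speed; a pose out of reach is approached as far as the arm can. A call with a number of a shift or a turn outside -1 to 1 is refused whole. A call with a gripper value outside its range is refused whole. The fingers move at their own pace and stop on an object; FORCE is the grip in N (left out, the last holds). Time passes only in rows, so rows that repeat a pose let the fingers close, or fill a call up. It gives the time, the measured TCP pose, the force and the opening at its end, in the units of the state.
- get_state(): the state, without advancing time (a new reading comes with each control period).
- capture(name): name is "scene" or "top" or "wrist"; returns a dict with "pixels" (480x640x3 uint8, blue, green, red), "intrinsics" (3x3 intrinsics, pixels), "k1" (the pictures are not rectified: a ray, as slopes to the right and down, at radius r is drawn at 1 + k1 r^2 times it, then the intrinsics apply), "xyz" and "rotation" of the camera in the world; the wrist camera has in their place "T_tool_cam" (4x4, takes a point from camera to tool coordinates, whose origin is the TCP and whose axes are the flange's). Camera axes: x right, y up, looking along -z (the intrinsics and any distortion apply to the point x, -y, -z); pixel columns grow to the right and rows downward; lengths in m; the calibration is good to about 2 mm. A picture is of the moment at which its call begins: read the wrist's pose just before it. There is no depth.
- close_job(): hands the job in, once; it reports no verdict.
The state is a dict: "clock": time; "qpos": joint angles; "qvel": joint speeds; "tau": joint torques, N m; "tcp_pos": TCP position; "tcp_rot": TCP orientation; "wrist_force": force on the tool from outside, world axes, zero at the start; "torque": the same for the moment, N m; "width": opening from 0.0 (shut) to 1.0 (fully open).
Only numpy, scipy, OpenCV 4.12 (cv2) and the standard library are available. Lean on these libraries where they do the work, as an engineer would, in place of code of your own. Each camera call takes 0.05 s, during which the arm holds its last target.

## Working session

There is one attempt and no reset: what is moved stays moved. The work goes in short steps, Python scripts to look and compute and a shell command to move; the robot and the scene stay as the last step left them, time stands still between calls to the robot, and variables do not carry over. Pictures are saved under pics/ and viewed, and the job is handed in when it is done.

```bash
mkdir -p pics; ls; cat > h.py <<'E'
from rig import *
import numpy as np, cv2
from scipy.spatial.transform import Rotation as R
E
python3 - <<'E'
from h import *
s=get_state(); print(s)
for n in("scene","top"):
    c=capture(n); cv2.imwrite(f"pics/{n}0.png",c["pixels"]); print(n,c["intrinsics"],c["k1"],c["xyz"],c["rotation"])
    np.savez(f"{n}0.npz",**c)
E
```

```text
pics
{'clock': 0.0, 'qpos': array([ 1.096216  ,  0.3838555 ,  0.04381902,  1.59960011, -0.01790075,
        1.16120685, -0.04990025]), 'qvel': array([-0.00054927,  0.00174539, -0.00029974, -0.00048125, -0.00322432,
        0.001447  , -0.00051215]), 'tau': array([ 1.80750517e-04, -4.33453560e+01,  1.02445565e+00, -2.49511474e+01,
        1.05033306e-02,  1.13025459e-02, -1.68388301e-06]), 'tcp_pos': array([ 0.23881505, -0.60353864,  0.24086155]), 'tcp_rot': array([-1.30037447e-03,  9.82297439e-01,  1.87323115e-01, -3.18421598e-04]), 'wrist_force': array([-0.20000315, -0.18367523,  0.38707429]), 'torque': array([-0.00962066, -0.01278894, -0.03336029]), 'width': 1.0031977562075127}
scene [[470.17443105   0.         323.19673379]
 [  0.         470.17443105 235.11236842]
 [  0.           0.           1.        ]] 0.0042773638989696055 [0.27110296 0.49569813 0.83712193] [-0.20478413 -0.07977648  0.32656658  0.91926788]
top [[496.39734913   0.         321.07245593]
 [  0.         496.39734913 235.34733757]
 [  0.           0.           1.        ]] -0.06703543580967668 [0.33362112 0.0221154  1.02475835] [ 0.70464902  0.08392336 -0.08211532 -0.69977403]
```

View pics/scene0.png

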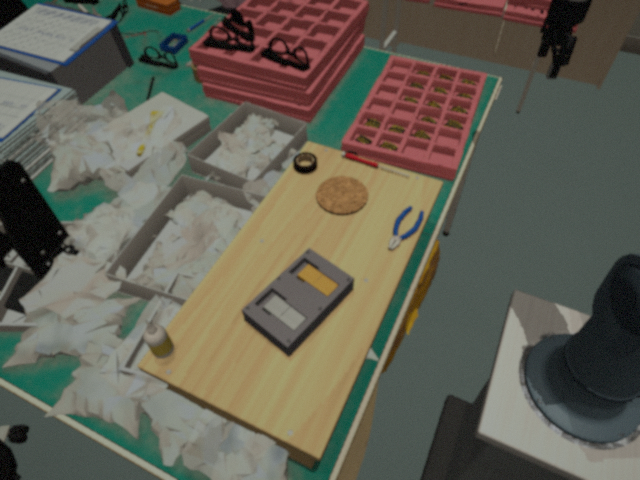

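View pics/top0.png

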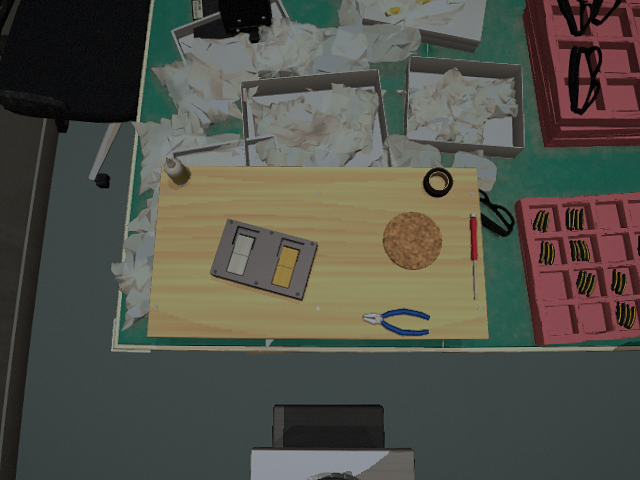

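The scene view shows the holder with brass at about (318,278), steel at (283,310) and the pad at (342,195). In the top view brass is at about (287,266), steel at (240,254) and the pad at (412,240). Next I measure them.

```bash
cat >> h.py <<'E'
def quat(q): return R.from_quat([q[1],q[2],q[3],q[0]])
def undist(c,uv):
    K=c["intrinsics"];p=np.atleast_2d(uv).astype(float);d=np.c_[(p[:,0]-K[0,2])/K[0,0],(p[:,1]-K[1,2])/K[1,1]]
    r=d.copy()
    for _ in range(20): r=d/(1+float(c["k1"])*(r**2).sum(1,keepdims=True))
    return r
def rays(c,uv):
    s=undist(c,uv); return np.asarray(c["xyz"]),quat(c["rotation"]).apply(np.c_[s[:,0],-s[:,1],-np.ones(len(s))])
def onplane(c,uv,z):
    o,d=rays(c,uv); return o+d*((z-o[2])/d[:,2])[:,None]
def big(m):
    cs,_=cv2.findContours(m,cv2.RETR_EXTERNAL,cv2.CHAIN_APPROX_NONE); return max(cs,key=cv2.contourArea)
def fit(c,cnt,z):
    P=onplane(c,cnt.reshape(-1,2),z)[:,:2]
    (cx,cy),(w,h),a=cv2.minAreaRect((P*1000).astype(np.float32)); 
    if w<h: a+=90; w,h=h,w
    return (cx,cy),(w,h),a
E
python3 - <<'E'
from h import *
for n in("top","scene"):
    c=dict(np.load(f"{n}0.npz")); im=c["pixels"]; hsv=cv2.cvtColor(im,cv2.COLOR_BGR2HSV)
    x0,y0,x1,y1=(200,205,330,310) if n=="top" else (230,240,370,360)
    crop=cv2.resize(im[y0:y1,x0:x1],None,fx=5,fy=5,interpolation=cv2.INTER_CUBIC)[:600]; cv2.imwrite(f"pics/{n}_crop.png",crop)
    roi=np.zeros(im.shape[:2],np.uint8); roi[y0:y1,x0:x1]=255
    print(n,"hsv brass",hsv[270,287] if n=="top" else hsv[278,318])
    # holder : grey low sat
    g=((hsv[...,1]<70)).astype(np.uint8)*255&roi
    g=cv2.morphologyEx(g,cv2.MORPH_OPEN,np.ones((3,3)))
    hc=big(g); print("holder",fit(c,hc,.157))
    inner=np.zeros_like(roi); cv2.drawContours(inner,[hc],-1,255,-1)
    b=((hsv[...,1]>110)).astype(np.uint8)*255&cv2.erode(inner,np.ones((5,5)))
    bc=big(b); print("brass",fit(c,bc,.157),cv2.contourArea(bc), cv2.minAreaRect(bc))
    s=((hsv[...,2]>135)&(hsv[...,1]<70)).astype(np.uint8)*255&cv2.erode(inner,np.ones((5,5)))
    sc=big(s); print("steel",fit(c,sc,.157),cv2.contourArea(sc), cv2.minAreaRect(sc))
    px=(412,240) if n=="top" else (342,195)
    m=np.zeros_like(roi); cv2.circle(m,px,45,255,-1)
    lab=cv2.cvtColor(im,cv2.COLOR_BGR2LAB)
    k=((hsv[...,2]<185)&(hsv[...,1]>70)).astype(np.uint8)*255&m
    k=cv2.morphologyEx(cv2.morphologyEx(k,cv2.MORPH_CLOSE,np.ones((5,5))),cv2.MORPH_OPEN,np.ones((7,7)))
    kc=big(k); print("pad",fit(c,kc,.128), cv2.minEnclosingCircle(kc), hsv[px[1],px[0]])
E
```

```text
top hsv brass [ 23 141 143]
holder ((499.5484619140625, 127.61378479003906), (171.6862030029297, 107.13424682617188), 75.1030044555664)
brass ((484.8676452636719, 88.50740051269531), (71.26927947998047, 30.871183395385742), 164.15884399414062) 623.5 ((285.0459289550781, 266.4756774902344), (17.277545928955078, 39.99568176269531), 17.10272979736328)
steel ((487.4522399902344, 166.54893493652344), (31.23204803466797, 9.162835121154785), 168.43064880371094) 44.5 ((241.23533630371094, 264.558837890625), (5.093247413635254, 17.46256446838379), 14.03624439239502)
pad ((542.71630859375, -144.34019470214844), (167.9454803466797, 165.59165954589844), 0.2557608485221863) ((412.0, 240.0), 45.000099182128906) [ 15 131 117]
scene hsv brass [ 19 158 152]
holder ((496.4784851074219, 135.22674560546875), (177.93704223632812, 115.62303161621094), 75.21298217773438)
brass ((483.7803649902344, 91.18095397949219), (69.01326751708984, 35.899620056152344), 166.11195373535156) 575.0 ((317.2599792480469, 280.32000732421875), (38.399993896484375, 18.599998474121094), 36.869895935058594)
steel ((505.826416015625, 172.1920166015625), (63.04658889770508, 25.01435089111328), 165.9906005859375) 416.5 ((284.5610046386719, 312.04876708984375), (36.23231506347656, 14.680334091186523), 38.65980911254883)
pad ((543.025390625, -148.69931030273438), (257.6097106933594, 187.23719787597656), 114.78628349304199) ((342.0, 195.0), 45.000099182128906) [ 16 133 138]
```

```bash
ls pics
```

```text
scene0.png
scene_crop.png
top0.png
top_crop.png
```

View pics/top_crop.png

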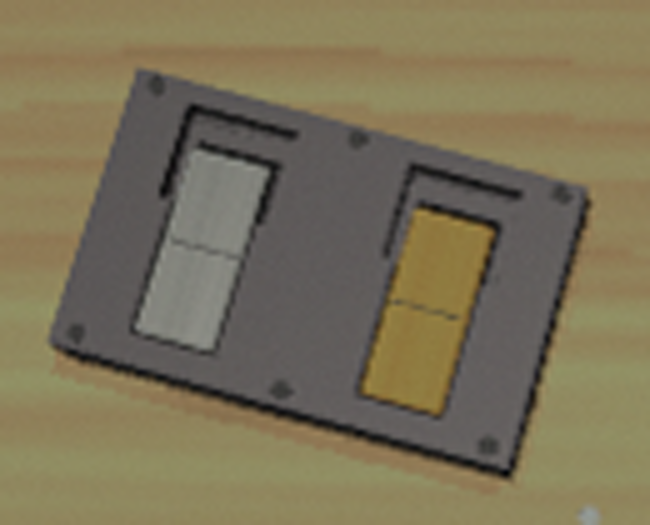

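```bash
python3 - <<'E'
from h import *
for n in("top","scene"):
    c=dict(np.load(f"{n}0.npz")); im=c["pixels"]; hsv=cv2.cvtColor(im,cv2.COLOR_BGR2HSV)
    px=(412,240) if n=="top" else (342,195)
    m=np.zeros(im.shape[:2],np.uint8); cv2.circle(m,px,38,255,-1)
    v=cv2.GaussianBlur(hsv[...,2],(5,5),0)
    t,_=cv2.threshold(v[m>0].reshape(-1,1),0,255,cv2.THRESH_OTSU)
    k=((v<=t)&(m>0)).astype(np.uint8)*255
    k=cv2.morphologyEx(cv2.morphologyEx(k,cv2.MORPH_CLOSE,np.ones((5,5))),cv2.MORPH_OPEN,np.ones((9,9)))
    kc=cv2.convexHull(big(k)); print(n,t,"pad",fit(c,kc,.128),cv2.minAreaRect(kc),)
E
```

```text
top 130.0 pad ((540.7080688476562, -143.73931884765625), (108.8111343383789, 108.64403533935547), 90.29480081796646) ((412.0, 240.5), (57.0, 58.0), 90.0)
scene 149.0 pad ((538.7926025390625, -136.41128540039062), (112.90508270263672, 107.16525268554688), 114.60336875915527) ((341.5, 196.5), (39.0, 51.0), 90.0)
```

```bash
cat >> h.py <<'E'
hx=np.array([np.cos(np.radians(-15)),np.sin(np.radians(-15)),0]); hy=np.array([-hx[1],hx[0],0])
B=np.array([.484,.0885,.157]); PAD=np.array([.5405,-.143,.128])
def Rt(t=0):  # tool x along block x; t deg>0: body leans to -x (fingers point +x)
    z=np.sin(np.radians(t))*hx-np.cos(np.radians(t))*np.array([0,0,1]); y=-hy; x=np.cross(y,z)
    return R.from_matrix(np.c_[x,y,z])
def rel(p,Rg,s=None):
    s=s or get_state(); R0=quat(s["tcp_rot"]); d=R0.inv().apply(np.asarray(p)-s["tcp_pos"])/.1
    t=(R0.inv()*Rg).as_rotvec()/(np.pi/2)
    print("tcp",s["tcp_pos"].round(4),"shift",d.round(3),"turn",t.round(3),"w",round(float(s["width"]),3),"F",np.round(s["wrist_force"],1),"t",s["clock"])
E
python3 - <<'E'
import rig; print([n for n in dir(rig) if n[0]!='_'])
from h import *
print(R.as_matrix(Rt(0)).round(2))
rel(B+hx*.031+[0,0,.06],Rt(0))
E
```

```text
['Unreachable', 'capture', 'close_job', 'get_state', 'tip_reach']
[[ 0.97 -0.26  0.  ]
 [-0.26 -0.97 -0.  ]
 [ 0.    0.   -1.  ]]
tcp [ 0.2389 -0.6036  0.241 ] shift [ 5.075 -5.348  0.252] turn [-0.001  0.001  0.407] w 0.996 F [0.3 0.4 1.3] t 0.1
```

```bash
python3 -m creep '[[0.95,-1,-0.3,0,0,0,1],[0.95,-1,-0.3,0,0,0,1],[0.95,-1,-0.3,0,0,0,-1],[0.95,-1,-0.3,0,0,0,-1],[0.95,-1,-0.3,0,0,0,-1]]' 40
python3 -m creep '[[0.95,-1,0,0,0,0,-1],[0.95,-1,0,0,0,0,-1],[0.95,-1,0,0,0,0,-1],[0.95,-1,0,0,0,0,-1],[0.95,-1,0,0,0,0,-1]]'
python3 -m creep '[[0.95,-1,0,0,0,0,-1],[0.95,-1,0,0,0,0,-1],[0.95,-1,0,0,0,0,-1],[0.95,-1,0,0,0,0,-1],[0.95,-1,0,0,0,0,-1]]'
python3 - <<'E'
from h import *
rel(B+hx*.031+[0,0,.06],Rt(0))
E
```

```text
clock: 0.72
tcp_pos: [0.2887, -0.4773, 0.2708]
tcp_rot: [-0.001, 0.983, 0.186, -0.001]
wrist_force: [0.5, 0.1, -0.1]
width: 0.378
clock: 1.35
tcp_pos: [0.3392, -0.3521, 0.2707]
tcp_rot: [-0.001, 0.983, 0.184, -0.001]
wrist_force: [-0.5, -0.5, 0.6]
width: 0.003
clock: 1.98
tcp_pos: [0.3907, -0.2273, 0.2706]
tcp_rot: [-0.001, 0.983, 0.181, -0.001]
wrist_force: [-0.6, 0.3, -0.5]
width: 0.002
tcp [ 0.3907 -0.2273  0.2706] shift [ 2.251 -2.434  0.535] turn [-0.001  0.002  0.399] w 0.002 F [-0.6  0.3 -0.5] t 1.975
```

```bash
python3 -m creep '[[0.9,-1,0,0,0,0,-1],[0.9,-1,0,0,0,0,-1],[0.9,-1,0,0,0,0.1,-1],[0.9,-1,0,0,0,0.2,-1],[0.9,-1,0,0,0,0.2,-1]]'
python3 - <<'E'
from h import *
rel(B+hx*.031+[0,0,.06],Rt(0))
E
```

```text
clock: 2.6
tcp_pos: [0.4389, -0.1037, 0.2705]
tcp_rot: [-0.0, 1.0, 0.024, -0.002]
wrist_force: [-0.1, 0.7, -0.7]
width: 0.001
tcp [ 0.4389 -0.1037  0.2705] shift [ 0.841 -1.803  0.534] turn [-0.     0.002  0.198] w 0.001 F [-0.1  0.7 -0.7] t 2.6
```

```bash
python3 -m creep '[[0.4,-0.9,0,0,0,0.1,-1],[0.4,-0.9,0,0,0,0.2,-1],[0.4,-0.9,0,0,0,0.2,-1],[0.4,-0.9,0,0,0,0.2,-1],[0.4,-0.9,0,0,0,0.2,-1]]'
python3 - <<'E'
from h import *
s=get_state();rel(B+hx*.031+[0,0,.06],Rt(0),s)
c=capture("wrist"); cv2.imwrite("pics/w1.png",c["pixels"]); np.savez("w1.npz",pos=s["tcp_pos"],rot=s["tcp_rot"],**c); print(c["T_tool_cam"],c["intrinsics"][0],c["k1"],tip_reach)
E
```

```text
clock: 3.22
tcp_pos: [0.4741, -0.0141, 0.2702]
tcp_rot: [0.0, 0.991, -0.134, -0.002]
wrist_force: [0.4, -0.2, 0.4]
width: 0.003
tcp [ 0.4741 -0.0141  0.2702] shift [ 0.136 -1.018  0.53 ] turn [ 0.001  0.002 -0.004] w 0.003 F [ 0.4 -0.2  0.4] t 3.225
[[-6.63562720e-04  9.58914853e-01  2.83693257e-01  7.18401835e-02]
 [ 9.99999388e-01  3.85223584e-04  1.03691466e-03  3.31905322e-04]
 [ 8.85027537e-04  2.83693772e-01 -9.58914522e-01 -1.31698302e-01]
 [ 0.00000000e+00  0.00000000e+00  0.00000000e+00  1.00000000e+00]] [388.80371646   0.         321.89612028] -0.08312454166177619 0.011
```

View pics/w1.png

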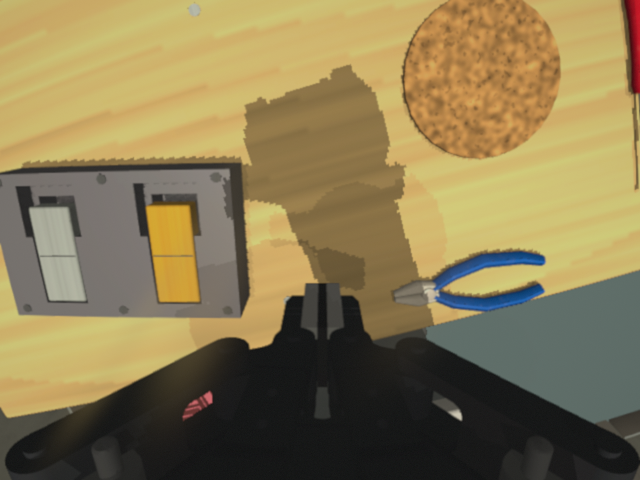

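The wrist view shows brass at about (173,253), steel at (58,253) and the pad centred near (482,76). I'll refine the measurements from this closer view.

```bash
cat >> h.py <<'E'
def wcam(c,pos,rot):
    R0=quat(rot);T=c["T_tool_cam"]; q=(R0*R.from_matrix(T[:3,:3])).as_quat()
    return dict(pixels=c["pixels"],intrinsics=c["intrinsics"],k1=c["k1"],xyz=pos+R0.apply(T[:3,3]),rotation=[q[3],*q[:3]])
E
python3 - <<'E'
from h import *
d=dict(np.load("w1.npz")); c=wcam(d,d["pos"],d["rot"]); im=c["pixels"];hsv=cv2.cvtColor(im,cv2.COLOR_BGR2HSV)
def roi(x0,y0,x1,y1):
    m=np.zeros(im.shape[:2],np.uint8); m[y0:y1,x0:x1]=255; return m
b=((hsv[...,1]>130)).astype(np.uint8)*255&roi(135,190,212,312)
print("brass",fit(c,big(b),.157))
s=((hsv[...,2]>140)&(hsv[...,1]<70)).astype(np.uint8)*255&roi(15,190,105,310)
print("steel",fit(c,big(s),.157))
v=cv2.GaussianBlur(hsv[...,2],(7,7),0); k=(v<205).astype(np.uint8)*255&roi(398,0,572,168)
k=cv2.morphologyEx(k,cv2.MORPH_OPEN,np.ones((9,9)));kc=cv2.convexHull(big(k))
P=onplane(c,kc.reshape(-1,2),.128)
P=P[kc.reshape(-1,2)[:,1]>3]
A=np.c_[2*P[:,:2],np.ones(len(P))]; sol=np.linalg.lstsq(A,(P[:,:2]**2).sum(1),rcond=None)[0]
print("pad",sol[:2],np.sqrt(sol[2]+sol[:2]@sol[:2]), "hull",kc.reshape(-1,2).min(0),kc.reshape(-1,2).max(0))
for p in ((2,172),(243,160),(240,317),(22,317)): print("corner",p,onplane(c,p,.157).round(4))
E
```

```text
brass ((484.8058166503906, 85.94678497314453), (71.93035888671875, 33.71004867553711), 164.4747543334961)
steel ((505.9715270996094, 168.66375732421875), (68.44189453125, 28.767906188964844), 164.91603088378906)
pad [ 0.54223245 -0.14560555] 0.05754542486951233 hull [399   0] [571 159]
corner (2, 172) [[0.5708 0.1815 0.157 ]]
corner (243, 160) [[0.5318 0.021  0.157 ]]
corner (240, 317) [[0.4282 0.0585 0.157 ]]
corner (22, 317) [[0.469  0.2207 0.157 ]]
```

```bash
sed -i 's/^B=.*/B=np.array([.4845,.0875,.157]); PAD=np.array([.541,-.144,.128])/' h.py
python3 -m creep '[[0.15,-1,0,0,0,0,-1],[0.15,-1,0,0,0,0,-1],[0.15,-1,0.3,0,0,0,-1],[0.15,-1,0.8,0,0,0,-1],[0.15,-1,0.8,0,0,0,-1]]'
python3 - <<'E'
from h import *
s=get_state();rel(B+hx*.031+[0,0,.016],Rt(0),s)
c=capture("scene"); cv2.imwrite("pics/s2.png",cv2.resize(c["pixels"][200:380,200:420],None,fx=3,fy=3))
E
```

```text
clock: 3.9
tcp_pos: [0.511, 0.0765, 0.1861]
tcp_rot: [0.002, 0.991, -0.134, -0.007]
wrist_force: [0.0, 0.3, 0.4]
width: 0.001
tcp [0.511  0.0765 0.1861] shift [ 0.027 -0.038  0.131] turn [ 0.003  0.008 -0.004] w 0.001 F [0.  0.3 0.4] t 3.9
```

View pics/s2.png

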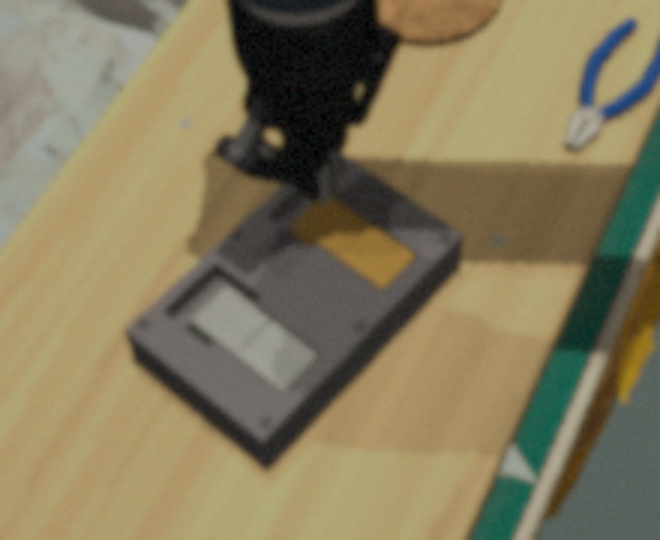

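The fingertips are above the far end of the brass block. I'll line up and come down close.

```bash

python3 -m creep '[[0.03,-0.04,0.13,0,0,0,-1],[0.03,-0.04,0.13,0,0,0,-1],[0.03,-0.04,0.13,0,0,0,-1],[0.03,-0.04,0.13,0,0,0,-1],[0.03,-0.04,0.13,0,0,0,-1]]'
python3 - <<'E'
from h import *
rel(B+hx*.031+[0,0,.001],Rt(0))
E
```

```text
clock: 4.58
tcp_pos: [0.5174, 0.0804, 0.1762]
tcp_rot: [0.001, 0.991, -0.134, -0.004]
wrist_force: [0.7, -0.1, 0.6]
width: 0.003
tcp [0.5174 0.0804 0.1762] shift [-0.025  0.016  0.182] turn [ 0.002  0.004 -0.005] w 0.003 F [ 0.7 -0.1  0.6] t 4.575
```

```bash

python3 -m creep '[[-0.02,0.02,0.05,0,0,0,-1],[-0.02,0.02,0.08,0,0,0,-1],[-0.02,0.02,0.11,0,0,0,-1],[-0.02,0.02,0.14,0,0,0,-1],[-0.02,0.02,0.14,0,0,0,-1]]'
python3 - <<'E'
from h import *
rel(B+hx*.031+[0,0,.001],Rt(0))
E
```

```text
clock: 5.2
tcp_pos: [0.5145, 0.079, 0.1618]
tcp_rot: [0.001, 0.991, -0.134, -0.004]
wrist_force: [-0.2, 0.2, -0.6]
width: 0.001
tcp [0.5145 0.079  0.1618] shift [-0.002 -0.005  0.038] turn [ 0.002  0.005 -0.005] w 0.001 F [-0.2  0.2 -0.6] t 5.2
```

```bash

python3 -m creep '[[0,0,0.02,0,0,0,-1],[0,0,0.04,0,0,0,-1],[0,0,0.05,0,0,0,-1],[0,0,0.05,0,0,0,-1],[0,0,0.05,0,0,0,-1]]'
python3 - <<'E'
from h import *
rel(B+hx*.031+[0,0,.001],Rt(0))
c=capture("scene"); cv2.imwrite("pics/s3.png",cv2.resize(c["pixels"][200:380,200:420],None,fx=3,fy=3))
E
```

```text
clock: 5.82
tcp_pos: [0.5145, 0.0789, 0.1568]
tcp_rot: [0.001, 0.991, -0.134, -0.004]
wrist_force: [0.2, -0.2, -0.2]
width: -0.001
tcp [0.5145 0.0789 0.1568] shift [-0.002 -0.005 -0.012] turn [ 0.002  0.005 -0.005] w -0.001 F [ 0.2 -0.2 -0.2] t 5.825
```

View pics/s3.png

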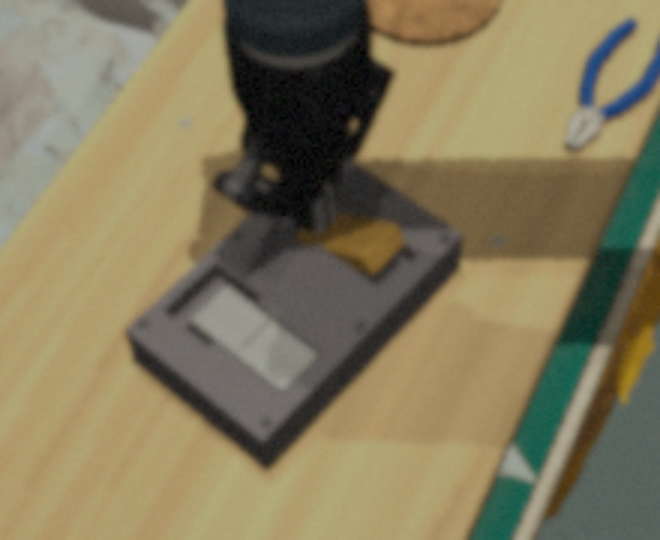

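It's tipped. I'll retreat straight up, open part-way and swing to a tilted pre-grasp.

```bash
cat >> h.py <<'E'
u=hx*.829+np.array([0,0,-.559]); n=hx*.559+np.array([0,0,.829])
END=np.array([*B[:2],0])+hx*-.0287+np.array([0,0,.1637])  # lower corner of raised end
def grasp(s=.004,h=.0045,reach=.011,back=0,t=-34):
    Rg=Rt(t); z=Rg.apply([0,0,1]); return END+u*s+n*h-z*(reach+back), Rg
E
python3 -m creep '[[0,0,-0.5,0,0,0,-1],[0,0,-0.8,0,0,0,-1],[0,0,-0.8,0,0,0,0.2],[0,0,-0.8,0,0,0,0.2],[0,0,-0.8,0,0,0,0.2]]'
python3 - <<'E'
from h import *
s=get_state(); print(s["qpos"].round(3))
rel(*grasp(back=.06),s)
c=capture("wrist"); cv2.imwrite("pics/w4.png",c["pixels"]); np.savez("w4.npz",pos=s["tcp_pos"],rot=s["tcp_rot"],**c)
E
```

```text
clock: 6.5
tcp_pos: [0.5141, 0.0787, 0.2354]
tcp_rot: [0.001, 0.991, -0.134, -0.005]
wrist_force: [-0.6, -0.6, 0.1]
width: 0.597
[ 0.301  0.199 -0.586  1.883  0.12   1.106 -2.171]
tcp [0.5141 0.0787 0.2354] shift [-0.139 -0.008  0.114] turn [ 0.001 -0.371 -0.005] w 0.597 F [-0.6 -0.6  0.1] t 6.5
```

View pics/w4.png

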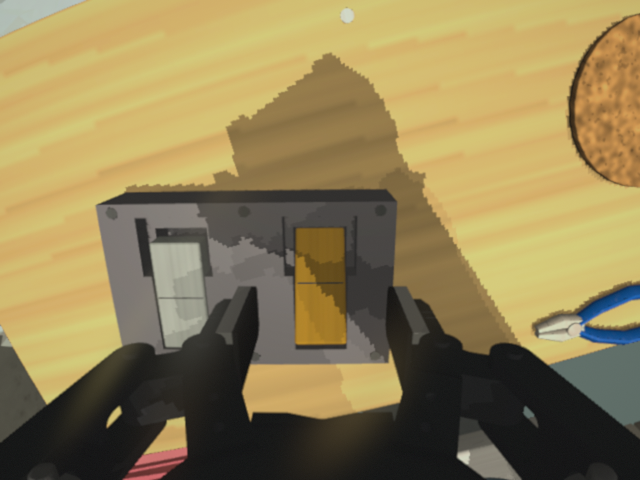

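The wrist view leaves it unclear whether the brass (295..345, 227..347) is still tilted, so I'll check the scene camera.

```bash

python3 - <<'E'
from h import *
c=capture("scene"); cv2.imwrite("pics/s4.png",cv2.resize(c["pixels"][230:360,230:380],None,fx=4,fy=4,interpolation=cv2.INTER_CUBIC))
E
```

```text
(no output)
```

View pics/s4.png

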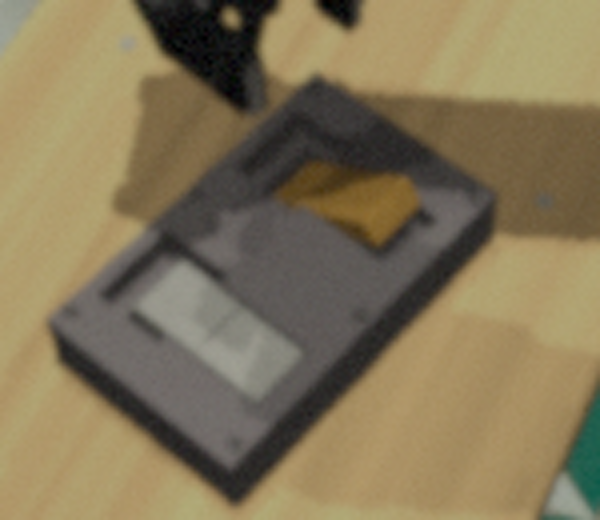

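```bash
cat >> h.py <<'E'
def proj(c,P):
    p=quat(c["rotation"]).inv().apply(np.atleast_2d(P)-c["xyz"]); s=np.c_[p[:,0]/-p[:,2],-p[:,1]/-p[:,2]]
    s=s*(1+float(c["k1"])*(s**2).sum(1,keepdims=True)); K=c["intrinsics"]
    return np.c_[s[:,0]*K[0,0]+K[0,2],s[:,1]*K[1,1]+K[1,2]]
E
python3 - <<'E'
from h import *
d=dict(np.load("w4.npz")); w=wcam(d,d["pos"],d["rot"]); s=capture("scene"); 
T=END+.014*n
pts=np.array([END-.015*hy,END+.015*hy,T+.015*hy,T-.015*hy,T+.07*u-.015*hy,T+.07*u+.015*hy])
# finger tips at width .6
R0=quat(d["rot"]); 
for nm,c,box in(("w",w,(180,190,420,370)),("s",s,(250,240,370,330))):
    x0,y0,x1,y1=box;f=3 if nm=="w" else 6
    im=cv2.resize(c["pixels"][y0:y1,x0:x1],None,fx=f,fy=f,interpolation=cv2.INTER_CUBIC)
    for q in proj(c,pts): cv2.circle(im,tuple(int(v) for v in ((q-[x0,y0])*f+f/2)),3,(255,0,255),-1)
    if nm=="w":
        for a in(-1,1):
            for xx in (-.011,.011):
                for zz,col in((.011,(0,255,0)),(.0,(0,0,255))):
                    q=proj(c,d["pos"]+R0.apply([xx,a*.0255,zz]))[0]; cv2.circle(im,tuple(int(v) for v in ((q-[x0,y0])*f)),3,col,-1)
    cv2.imwrite(f"pics/ov_{nm}.png",im)
    print(nm,proj(c,pts).round(1).tolist())
E
```

```text
w [[345.6, 344.2], [295.8, 344.6], [294.2, 344.3], [347.0, 343.9], [344.1, 226.5], [295.4, 226.9]]
s [[336.3, 279.0], [325.0, 290.4], [321.4, 284.1], [332.8, 272.8], [308.2, 268.2], [297.1, 278.7]]
```

View pics/ov_w.png

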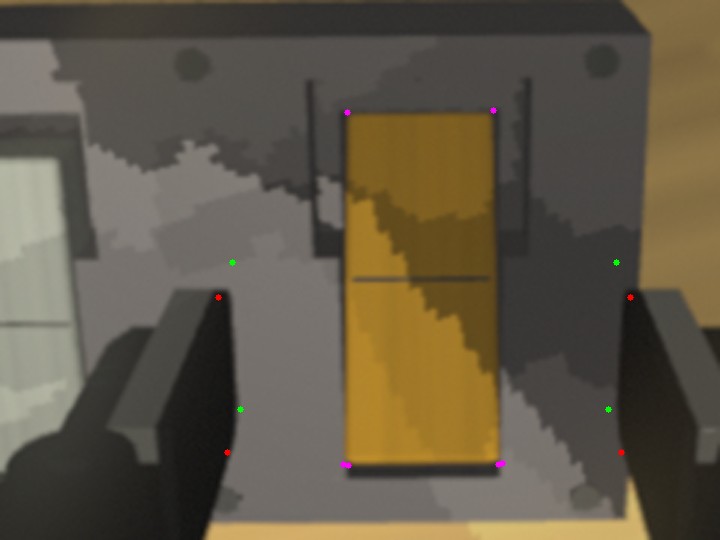

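View pics/ov_s.png

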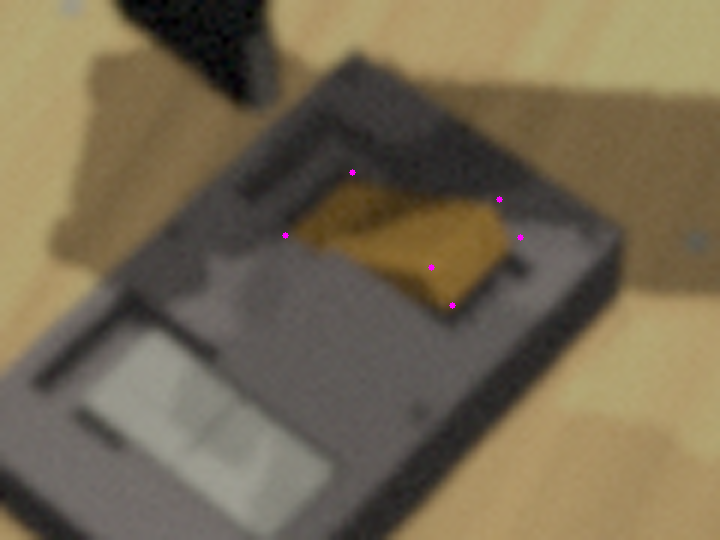

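The tipped-block model matches both views closely. Now I check where the fingertips are at this opening.

```bash

python3 - <<'E'
from h import *
for f,ys in(("w1",(0,)),("w4",(-.0255,.0255))):
    d=dict(np.load(f+".npz")); w=wcam(d,d["pos"],d["rot"]); R0=quat(d["rot"])
    for y in ys:
        for z in (0.013,.011,.005,0,-.005): print(f,y,z,proj(w,d["pos"]+R0.apply([.011,y,z])).round(1)[0])
im=cv2.imread("pics/w1.png")[260:430,260:390]; cv2.imwrite("pics/w1c.png",cv2.resize(im,None,fx=3.5,fy=3.5))
E
```

```text
w1 0 0.013 [321.5 275.6]
w1 0 0.011 [321.5 277.6]
w1 0 0.005 [321.4 283.8]
w1 0 0 [321.4 289.3]
w1 0 -0.005 [321.4 295.2]
w4 -0.0255 0.013 [258.2 275.5]
w4 -0.0255 0.011 [257.4 277.5]
w4 -0.0255 0.005 [254.9 283.7]
w4 -0.0255 0 [252.7 289.2]
w4 -0.0255 -0.005 [250.3 295. ]
w4 0.0255 0.013 [384.8 275.5]
w4 0.0255 0.011 [385.6 277.5]
w4 0.0255 0.005 [388.  283.6]
w4 0.0255 0 [390.2 289.1]
w4 0.0255 -0.005 [392.5 295. ]
```

View pics/w1c.png

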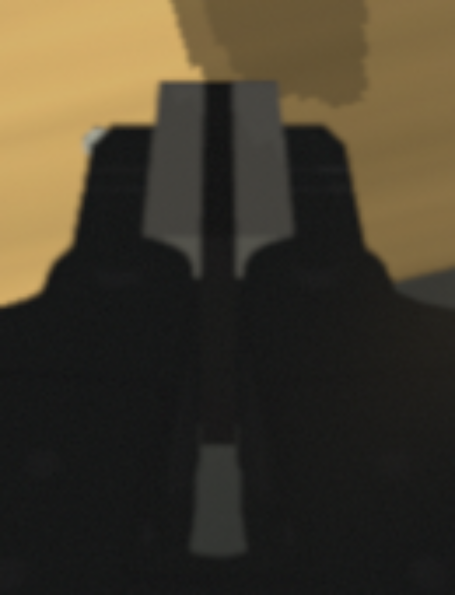

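```bash

python3 -m creep '[[-0.14,-0.01,0,0,-0.1,0,0.2],[-0.14,-0.01,0,0,-0.2,0,0.2],[-0.14,-0.01,0.05,0,-0.3,0,0.2],[-0.14,-0.01,0.11,0,-0.37,0,0.2],[-0.14,-0.01,0.11,0,-0.37,0,0.2]]' 80
python3 - <<'E'
from h import *
s=get_state(); print(s["qpos"].round(3))
rel(*grasp(.004,.004,.0105,.02),s); rel(*grasp(.004,.004,.0105),s)
E
```

```text
clock: 7.28
tcp_pos: [0.5013, 0.0822, 0.2219]
tcp_rot: [-0.037, 0.947, -0.13, -0.291]
wrist_force: [0.4, -0.3, 0.7]
width: 0.6
[ 0.291  0.555 -0.552  1.581 -0.008  1.602 -2.109]
tcp [0.5013 0.0822 0.2219] shift [-0.017 -0.007  0.396] turn [-0.001  0.001 -0.007] w 0.6 F [ 0.4 -0.3  0.7] t 7.275
tcp [0.5013 0.0822 0.2219] shift [-0.017 -0.007  0.596] turn [-0.001  0.001 -0.007] w 0.6 F [ 0.4 -0.3  0.7] t 7.275
```

```bash

python3 -m creep '[[-0.02,-0.01,0.2,0,0,0,0.2],[-0.02,-0.01,0.35,0,0,0,0.2],[-0.02,-0.01,0.4,0,0,0,0.2],[-0.02,-0.01,0.4,0,0,0,0.2],[-0.02,-0.01,0.4,0,0,0,0.2]]'
python3 - <<'E'
from h import *
s=get_state(); rel(*grasp(.004,.004,.0105),s)
c=capture("wrist"); cv2.imwrite("pics/w5.png",c["pixels"])
c=capture("scene"); cv2.imwrite("pics/s5.png",cv2.resize(c["pixels"][230:360,230:380],None,fx=4,fy=4,interpolation=cv2.INTER_CUBIC))
E
```

```text
clock: 7.9
tcp_pos: [0.4789, 0.0894, 0.1906]
tcp_rot: [-0.038, 0.947, -0.13, -0.29]
wrist_force: [0.6, 0.3, -0.4]
width: 0.598
tcp [0.4789 0.0894 0.1906] shift [0.001 0.005 0.205] turn [-0.001  0.    -0.007] w 0.598 F [ 0.6  0.3 -0.4] t 7.9
```

View pics/w5.png

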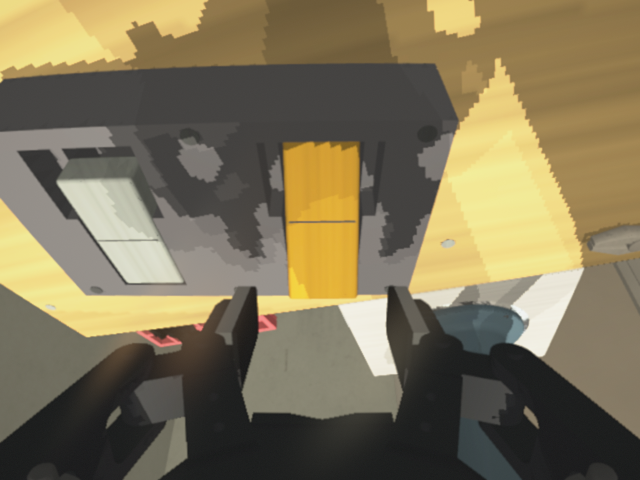

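View pics/s5.png

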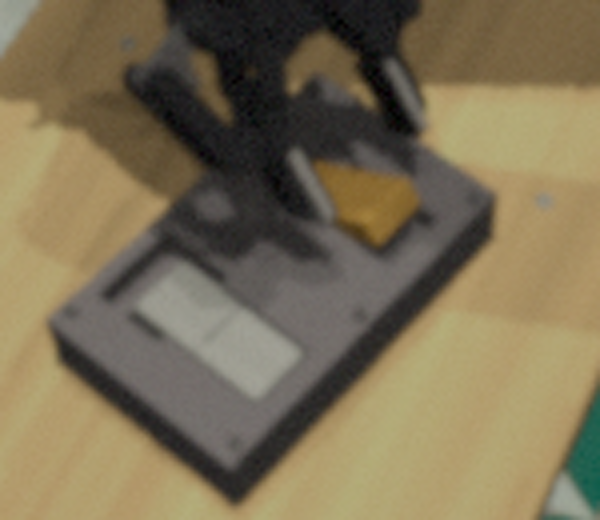

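The brass end, centred near column 323, sits midway between the fingers. I'll advance and check the force before closing.

```bash

python3 -m creep '[[0,0,0.06,0,0,0,0.2],[0,0,0.11,0,0,0,0.2],[0,0,0.16,0,0,0,0.2],[0,0,0.2,0,0,0,0.2],[0,0,0.2,0,0,0,0.2]]'
python3 - <<'E'
from h import *
s=get_state(); rel(*grasp(.004,.004,.0105),s)
c=capture("wrist"); cv2.imwrite("pics/w6.png",c["pixels"])
E
```

```text
clock: 8.62
tcp_pos: [0.4677, 0.0924, 0.1735]
tcp_rot: [-0.037, 0.947, -0.13, -0.291]
wrist_force: [-0.2, -0.6, -0.2]
width: 0.594
tcp [0.4677 0.0924 0.1735] shift [ 0.002  0.004 -0.001] turn [-0.001  0.001 -0.007] w 0.594 F [-0.2 -0.6 -0.2] t 8.625
```

View pics/w6.png

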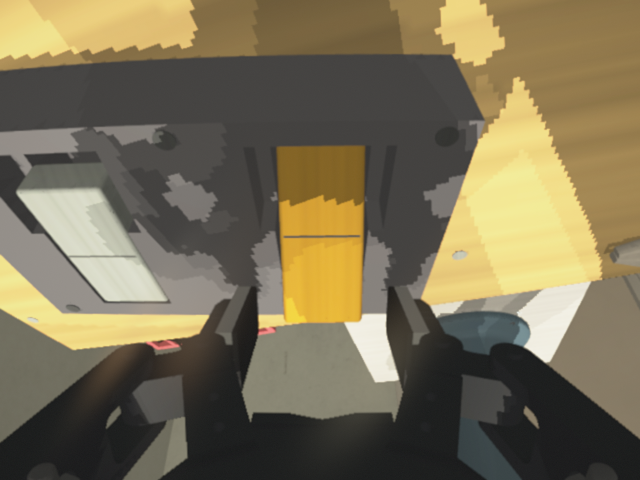

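```bash

python3 -m creep '[[0,0,0,0,0,0,0],[0,0,0,0,0,0,-0.2],[0,0,0,0,0,0,-0.4],[0,0,0,0,0,0,-1],[0,0,0,0,0,0,-1]]' 80
python3 - <<'E'
from h import *
s=get_state(); rel(*grasp(.004,.004,.0105),s)
c=capture("wrist"); cv2.imwrite("pics/w7.png",c["pixels"])
E
```

```text
clock: 9.3
tcp_pos: [0.4683, 0.0923, 0.1739]
tcp_rot: [-0.038, 0.947, -0.13, -0.29]
wrist_force: [1.0, -0.4, 0.5]
width: 0.318
tcp [0.4683 0.0923 0.1739] shift [-0.001  0.005  0.006] turn [-0.001  0.    -0.007] w 0.318 F [ 1.  -0.4  0.5] t 9.3
```

View pics/w7.png

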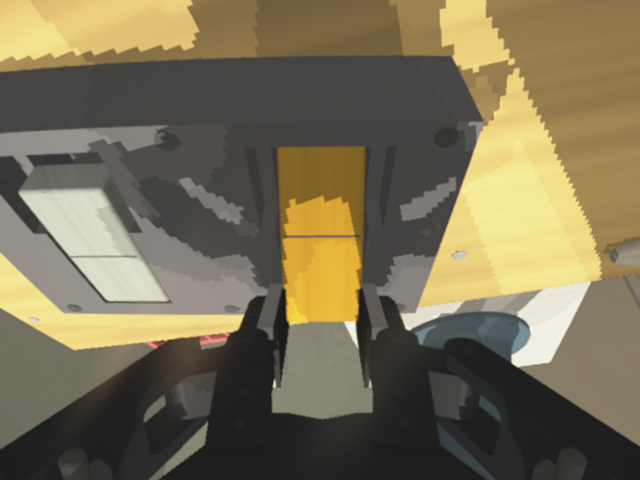

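```bash

python3 -m creep '[[0,0,0,0,0,0,-1],[-0.02,0,-0.03,0,0,0,-1],[-0.04,0,-0.06,0,0,0,-1],[-0.06,0,-0.09,0,0,0,-1],[-0.06,0,-0.09,0,0,0,-1]]' 100
python3 - <<'E'
from h import *
s=get_state(); rel(*grasp(.004,.004,.0105),s); print(s["torque"].round(3))
c=capture("wrist"); cv2.imwrite("pics/w8.png",c["pixels"])
c=capture("scene"); cv2.imwrite("pics/s8.png",cv2.resize(c["pixels"][230:360,230:380],None,fx=4,fy=4,interpolation=cv2.INTER_CUBIC))
E
```

```text
clock: 9.98
tcp_pos: [0.4685, 0.0924, 0.1849]
tcp_rot: [-0.038, 0.947, -0.13, -0.29]
wrist_force: [0.5, 0.7, -1.4]
width: 0.307
tcp [0.4685 0.0924 0.1849] shift [0.06  0.006 0.098] turn [-0.001 -0.    -0.007] w 0.307 F [ 0.5  0.7 -1.4] t 9.975
[-0.23  -0.777 -0.038]
```

View pics/w8.png

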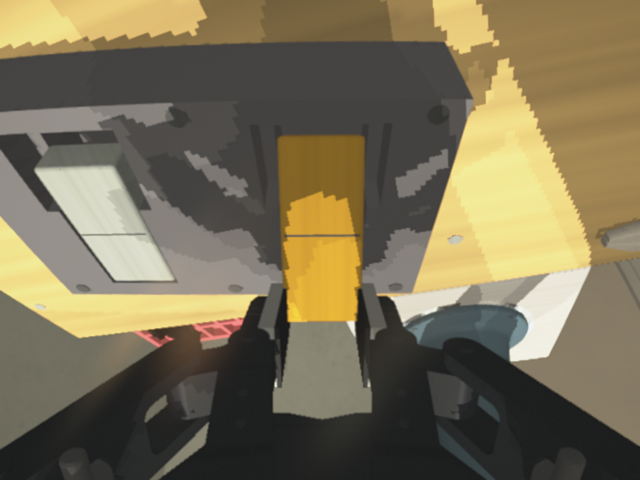

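View pics/s8.png

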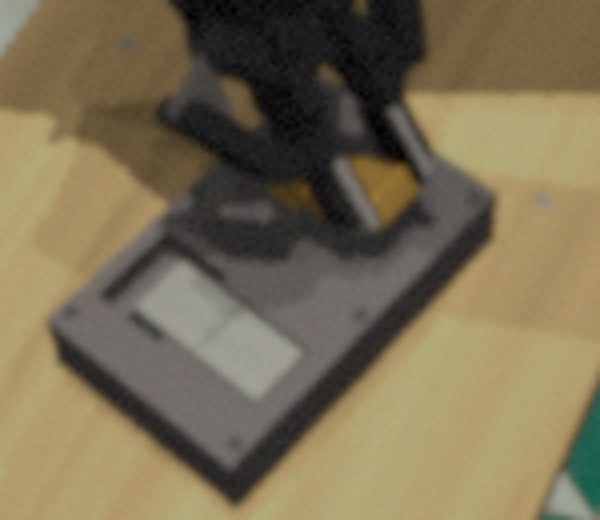

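The block is rising with the fingers, its near edge steady at row 322. I'll lift it clear.

```bash

python3 -m creep '[[-0.11,0,-0.17,0,0,0,-1],[-0.22,0,-0.33,0,0,0,-1],[-0.34,0,-0.5,0,0,0,-1],[-0.39,0,-0.58,0,0,0,-1],[-0.39,0,-0.58,0,0,0,-1]]' 100
python3 - <<'E'
from h import *
s=get_state(); rel(*grasp(.004,.004,.0105),s); print(s["torque"].round(3))
c=capture("wrist"); cv2.imwrite("pics/w9.png",c["pixels"])
E
```

```text
clock: 10.7
tcp_pos: [0.4692, 0.0927, 0.2556]
tcp_rot: [-0.038, 0.948, -0.13, -0.289]
wrist_force: [-0.2, 0.1, -2.3]
width: 0.307
tcp [0.4692 0.0927 0.2556] shift [0.449 0.008 0.688] turn [-0.002 -0.002 -0.007] w 0.307 F [-0.2  0.1 -2.3] t 10.7
[-0.189 -0.735 -0.023]
```

View pics/w9.png

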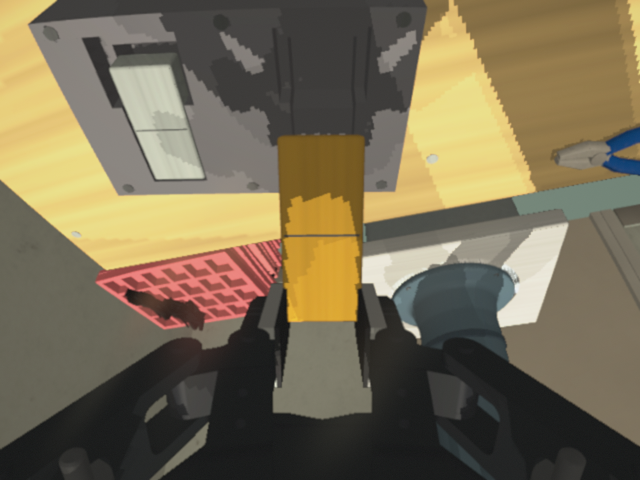

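The block is out and steady in the grip, and the steel is still in its pocket. Next I estimate the block's pitch in the hand from this picture.

```bash
cat > pit.py <<'E'
from h import *
def pitch(im,K,k1,T):
    hsv=cv2.cvtColor(im,cv2.COLOR_BGR2HSV)
    m=((hsv[...,1]>150)&(hsv[...,0]>12)&(hsv[...,0]<32)).astype(np.uint8)*255; r=np.zeros_like(m); r[90:345,265:378]=255
    m=cv2.morphologyEx(m&r,cv2.MORPH_OPEN,np.ones((5,5)))
    cs=big(m); f=np.zeros_like(m); cv2.drawContours(f,[cs],-1,255,-1)
    col=np.where(f[:,322]>0)[0]; far,near=col[0]-.5,col[-1]+.5
    row=lambda y:(np.where(f[y]>0)[0][0]-.5,np.where(f[y]>0)[0][-1]+.5)
    g=im[...,1].astype(float)[:,300:345].mean(1); mid=200+int(np.argmin((g-cv2.GaussianBlur(g.reshape(-1,1),(1,15),0).ravel())[200:270]))
    fl=row(int(far)+4); ml=row(mid); print("far",far,"near",near,"mid",mid,fl,ml)
    obj=np.array([[.031,-.015,0],[.031,.015,0],[.0,-.015,0],[0,.015,0],[-.035,0,0]],float)  # placeholder
    img=np.array([[fl[0],far],[fl[1],far],[ml[0],mid],[ml[1],mid],[322,near]],float); obj[:2,0]=.035
    d=np.array([k1,0,0,0.])
    ok,rv,tv=cv2.solvePnP(obj*[1,-1,1],img,K,d)
    p,_=cv2.projectPoints(obj*[1,-1,1],rv,tv,K,d); print("resid",(p.reshape(-1,2)-img).round(1).tolist())
    F=np.diag([1,-1,-1.]); Rb=T[:3,:3]@F@cv2.Rodrigues(rv)[0]; tb=T[:3,:3]@F@tv.ravel()+T[:3,3]
    print("block x in tool",Rb[:,0].round(3),"pitch deg",np.degrees(np.arctan2(Rb[2,0],Rb[0,0])).round(2),"top mid in tool mm",(tb*1000).round(1))
E
python3 - <<'E'
from pit import *
c=dict(np.load("w4.npz"))
pitch(cv2.imread("pics/w9.png"),c["intrinsics"],float(c["k1"]),c["T_tool_cam"])
pitch(cv2.imread("pics/w8.png"),c["intrinsics"],float(c["k1"]),c["T_tool_cam"])
E
```

```text
Traceback (most recent call last):
  File "pit.py", line 10, in pitch
    fl=row(int(far)+4); ml=row(mid); print("far",far,"near",near,"mid",mid,fl,ml)
                           ~~~^^^^^
  File "pit.py", line 8, in <lambda>
    row=lambda y:(np.where(f[y]>0)[0][0]-.5,np.where(f[y]>0)[0][-1]+.5)
                  ~~~~~~~~~~~~~~~~~~~^^^
IndexError: index 0 is out of bounds for axis 0 with size 0
```

```bash
sed -i 's/    cs=big(m)/    m=cv2.morphologyEx(m,cv2.MORPH_CLOSE,np.ones((9,3))); cs=big(m)/' pit.py
python3 - <<'E'
from pit import *
c=dict(np.load("w4.npz"))
pitch(cv2.imread("pics/w9.png"),c["intrinsics"],float(c["k1"]),c["T_tool_cam"])
pitch(cv2.imread("pics/w8.png"),c["intrinsics"],float(c["k1"]),c["T_tool_cam"])
E
```

```text
far 135.5 near 320.5 mid 235 (np.float64(277.5), np.float64(363.5)) (np.float64(281.5), np.float64(361.5))
resid [[-0.4, 1.0], [0.4, 0.3], [-0.9, -1.2], [0.8, -0.4], [0.0, 0.3]]
block x in tool [ 1.    -0.009  0.028] pitch deg 1.6 top mid in tool mm [31.  -0.1  4.4]
far 135.5 near 320.5 mid 235 (np.float64(277.5), np.float64(363.5)) (np.float64(281.5), np.float64(362.5))
resid [[-0.4, 0.9], [0.7, 0.1], [-0.8, -1.1], [0.1, -0.3], [0.3, 0.3]]
block x in tool [ 1.    -0.009  0.024] pitch deg 1.4 top mid in tool mm [31.  -0.   4.2]
```

```bash

python3 - <<'E'
from h import *
rel(PAD-.031*hx+[0,0,.085],Rt(1.3))
E
```

```text
tcp [0.4686 0.0925 0.2548] shift [ 1.086  2.085 -0.217] turn [ 0.001  0.392 -0.007] w 0.311 F [-1.3 -1.  -2.2] t 10.75
```

```bash

python3 -m creep '[[0.08,0.2,-0.02,0,0.04,0,-1],[0.2,0.42,-0.05,0,0.08,0,-1],[0.35,0.65,-0.08,0,0.13,0,-1],[0.5,0.9,-0.1,0,0.17,0,-1],[0.55,1,-0.11,0,0.2,0,-1]]'
python3 - <<'E'
from h import *
rel(PAD-.031*hx+[0,0,.085],Rt(1.3))
E
```

```text
clock: 11.38
tcp_pos: [0.4906, -0.0203, 0.2321]
tcp_rot: [-0.016, 0.981, -0.136, -0.139]
wrist_force: [-0.6, -0.3, -2.1]
width: 0.31
tcp [ 0.4906 -0.0203  0.2321] shift [0.546 1.056 0.049] turn [ 0.003  0.193 -0.009] w 0.31 F [-0.6 -0.3 -2.1] t 11.375
```

```bash

python3 -m creep '[[0.15,0.3,0,0,0.06,0,-1],[0.3,0.6,0,0,0.12,0,-1],[0.45,0.85,0.02,0,0.18,0,-1],[0.53,0.97,0.05,0,0.193,-0.01,-1],[0.54,1,0.05,0,0.193,-0.01,-1]]'
python3 -m creep '[[0,0,0,0,0,0,-1],[0,0.02,0.1,0,0,0,-1],[0,0.05,0.2,0,0,0,-1],[0,0.05,0.3,0,0,0,-1],[0,0.05,0.3,0,0,0,-1]]'
python3 - <<'E'
from pit import *
s=get_state(); rel(PAD-.031*hx+[0,0,.02],Rt(1.3),s)
c=capture("wrist"); cv2.imwrite("pics/w10.png",c["pixels"]); np.savez("w10.npz",pos=s["tcp_pos"],rot=s["tcp_rot"],**c)
pitch(c["pixels"],c["intrinsics"],float(c["k1"]),c["T_tool_cam"])
c=capture("scene"); cv2.imwrite("pics/s10.png",cv2.resize(c["pixels"][130:260,270:420],None,fx=4,fy=4,interpolation=cv2.INTER_CUBIC))
E
```

```text
clock: 12.0
tcp_pos: [0.5109, -0.1307, 0.2118]
tcp_rot: [0.003, 0.991, -0.13, 0.009]
wrist_force: [0.5, -0.4, -2.7]
width: 0.307
clock: 12.62
tcp_pos: [0.509, -0.1354, 0.1802]
tcp_rot: [0.003, 0.992, -0.13, 0.008]
wrist_force: [-1.0, -0.8, -2.3]
width: 0.312
tcp [ 0.509  -0.1354  0.1802] shift [ 0.016 -0.001  0.323] turn [0.002 0.004 0.001] w 0.312 F [-1.  -0.8 -2.3] t 12.625
far 134.5 near 321.5 mid 236 (np.float64(276.5), np.float64(364.5)) (np.float64(279.5), np.float64(362.5))
resid [[-0.8, 0.9], [0.7, 0.4], [-0.1, -1.0], [0.5, -0.7], [-0.3, 0.5]]
block x in tool [ 1.    -0.006  0.001] pitch deg 0.03 top mid in tool mm [31.4 -0.1  1.7]
```

View pics/w10.png

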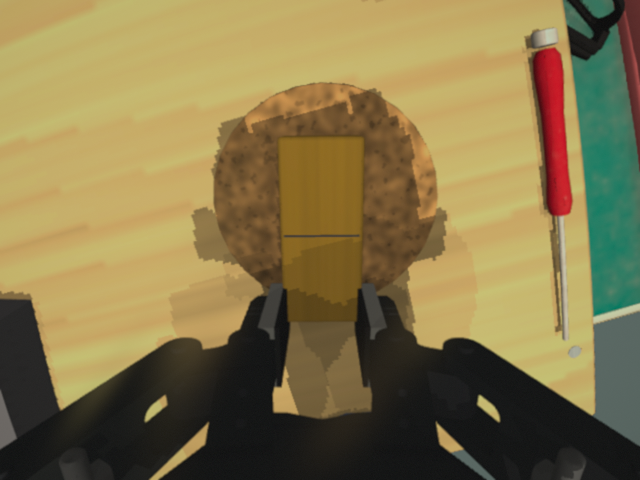

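View pics/s10.png

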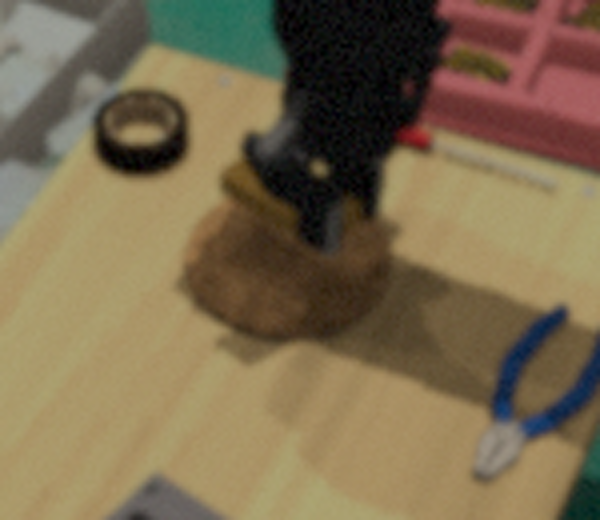

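The block is in the hand above the pad (edges at columns 214 and 437, top at row 83). A quick cross-check of the pad centre from here.

```bash

python3 - <<'E'
from h import *
d=dict(np.load("w10.npz")); c=wcam(d,d["pos"],d["rot"])
P=onplane(c,np.array([(214,185),(437,185),(335,83),(228,130),(424,130),(230,245),(275,288)],float),.128)[:,:2]
A=np.c_[2*P,np.ones(len(P))]; sol=np.linalg.lstsq(A,(P**2).sum(1),rcond=None)[0]
print(sol[:2],np.sqrt(sol[2]+sol[:2]@sol[:2]),(np.linalg.norm(P-sol[:2],axis=1)*1000).round(1))
E
```

```text
[ 0.54320509 -0.14688578] 0.05422974949182369 [54.2 53.9 52.4 55.5 55.5 53.8 54.2]
```

```bash

python3 -m creep '[[0.03,0.01,0.08,0,0,0,-1],[0.03,0.01,0.16,0,0,0,-1],[0.03,0.01,0.23,0,0,0,-1],[0.03,0.01,0.29,0,0,0,-1],[0.03,0.01,0.3,0,0,0,-1]]'
python3 -m creep '[[0,0,0.01,0,0,0,-1],[0,0,0.015,0,0,0,-1],[0,0,0.02,0,0,0,-1],[0,0,0.025,0,0,0,-1],[0,0,0.025,0,0,0,-1]]'
python3 - <<'E'
from h import *
s=get_state();rel([.512,-.1375,.1425],Rt(1.3),s); print(s["torque"])
E
```

```text
clock: 13.35
tcp_pos: [0.5128, -0.1374, 0.1509]
tcp_rot: [0.003, 0.992, -0.13, 0.008]
wrist_force: [0.4, -0.1, -2.1]
width: 0.312
clock: 13.98
tcp_pos: [0.5128, -0.1375, 0.1484]
tcp_rot: [0.003, 0.992, -0.13, 0.009]
wrist_force: [0.4, 0.2, -1.5]
width: 0.308
tcp [ 0.5128 -0.1375  0.1484] shift [-0.009  0.002  0.059] turn [0.002 0.003 0.001] w 0.308 F [ 0.4  0.2 -1.5] t 13.975
[0.07858606 0.07093441 0.00664192]
```

```bash

python3 -m creep '[[0,0,0.005,0,0,0,-1],[0,0,0.01,0,0,0,-1],[0,0,0.015,0,0,0,-1],[0,0,0.02,0,0,0,-1],[0,0,0.02,0,0,0,-1]]'
python3 - <<'E'
from h import *
s=get_state();rel([.512,-.1375,.1425],Rt(1.3),s); print(s["torque"])
E
```

```text
clock: 14.6
tcp_pos: [0.5128, -0.1375, 0.1464]
tcp_rot: [0.003, 0.992, -0.13, 0.008]
wrist_force: [0.2, -0.2, -2.3]
width: 0.313
tcp [ 0.5128 -0.1375  0.1464] shift [-0.008  0.002  0.038] turn [0.002 0.003 0.001] w 0.313 F [ 0.2 -0.2 -2.3] t 14.6
[ 0.08840194  0.05656373 -0.00459767]
```

```bash

python3 -m creep '[[0,0,0.005,0,0,0,-1],[0,0,0.01,0,0,0,-1],[0,0,0.015,0,0,0,-1],[0,0,0.015,0,0,0,-1],[0,0,0.015,0,0,0,-1]]'
python3 - <<'E'
from h import *
s=get_state();rel([.512,-.1375,.1425],Rt(1.3),s); print(s["torque"])
c=capture("scene"); cv2.imwrite("pics/s11.png",cv2.resize(c["pixels"][130:260,270:420],None,fx=4,fy=4,interpolation=cv2.INTER_CUBIC))
E
```

```text
clock: 15.22
tcp_pos: [0.5128, -0.1375, 0.1449]
tcp_rot: [0.003, 0.992, -0.13, 0.008]
wrist_force: [-0.5, -0.0, -3.0]
width: 0.31
tcp [ 0.5128 -0.1375  0.1449] shift [-0.008  0.002  0.024] turn [0.002 0.003 0.001] w 0.31 F [-0.5 -0.  -3. ] t 15.225
[0.01917681 0.06734689 0.02736377]
```

View pics/s11.png

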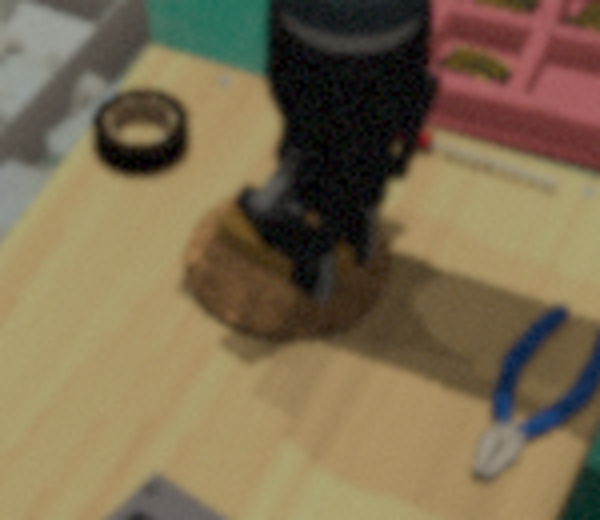

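Not touching yet, so I'll go on down in small steps.

```bash

python3 -m creep '[[0,0,0.004,0,0,0,-1],[0,0,0.008,0,0,0,-1],[0,0,0.012,0,0,0,-1],[0,0,0.015,0,0,0,-1],[0,0,0.015,0,0,0,-1]]'
python3 - <<'E'
from h import *
for i in range(1):
    s=get_state();rel([.512,-.1375,.1425],Rt(1.3),s); print(s["torque"])
E
```

```text
clock: 15.9
tcp_pos: [0.5128, -0.1375, 0.1436]
tcp_rot: [0.003, 0.992, -0.13, 0.008]
wrist_force: [-1.6, -0.2, 0.1]
width: 0.308
tcp [ 0.5128 -0.1375  0.1436] shift [-0.008  0.002  0.011] turn [0.002 0.003 0.001] w 0.308 F [-1.6 -0.2  0.1] t 15.9
[0.03051215 0.38050433 0.00809789]
```

```bash

python3 -m creep '[[0,0,0.003,0,0,0,-1],[0,0,0.006,0,0,0,-1],[0,0,0.008,0,0,0,-1],[0,0,0.008,0,0,0,-1],[0,0,0.008,0,0,0,-1]]'
python3 - <<'E'
from pit import *
s=get_state();rel([.512,-.1375,.1425],Rt(1.3),s); print(s["torque"])
c=capture("wrist"); cv2.imwrite("pics/w12.png",c["pixels"])
pitch(c["pixels"],c["intrinsics"],float(c["k1"]),c["T_tool_cam"])
E
```

```text
clock: 16.52
tcp_pos: [0.5128, -0.1375, 0.1436]
tcp_rot: [0.003, 0.991, -0.13, 0.008]
wrist_force: [-3.1, 0.6, 6.0]
width: 0.309
tcp [ 0.5128 -0.1375  0.1436] shift [-0.008  0.002  0.011] turn [0.002 0.003 0.001] w 0.309 F [-3.1  0.6  6. ] t 16.525
[0.23582749 0.74194275 0.05002869]
far 89.5 near 321.5 mid 236 (np.float64(283.5), np.float64(368.5)) (np.float64(279.5), np.float64(362.5))
resid [[-2.0, 3.0], [4.4, 6.5], [0.3, -0.3], [0.2, -19.4], [-2.8, 9.1]]
block x in tool [ 0.996  0.047 -0.071] pitch deg -4.07 top mid in tool mm [ 42.9   1.  -26.7]
```

```bash

python3 -m creep '[[0,0,0,0,-0.005,0,-1],[0,0,0,0,-0.01,0,-1],[0,0,0,0,-0.015,0,-1],[0,0,0,0,-0.015,0,-1],[0,0,0,0,-0.015,0,-1]]'
python3 - <<'E'
from h import *
s=get_state();rel([.512,-.1375,.1425],Rt(0),s); print(s["torque"])
E
```

```text
clock: 17.2
tcp_pos: [0.5131, -0.1376, 0.1437]
tcp_rot: [0.001, 0.992, -0.13, -0.003]
wrist_force: [-1.8, 0.4, 4.2]
width: 0.308
tcp [ 0.5131 -0.1376  0.1437] shift [-0.01   0.002  0.012] turn [0.002 0.004 0.001] w 0.308 F [-1.8  0.4  4.2] t 17.2
[0.14038393 0.40847362 0.03018703]
```

View pics/w12.png

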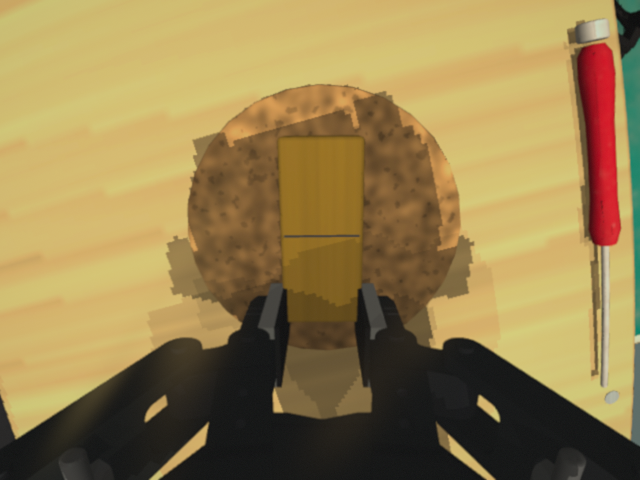

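The block looks centred on the pad and rests with light contact. I'll open gently.

```bash

python3 -m creep '[[0,0,0,0,0,0,-0.3],[0,0,0,0,0,0,-0.2],[0,0,0,0,0,0,-0.1],[0,0,0,0,0,0,0.1],[0,0,0,0,0,0,0.2]]' 20
python3 - <<'E'
from h import *
s=get_state();rel([.512,-.1375,.1425],Rt(0),s); 
c=capture("wrist"); cv2.imwrite("pics/w13.png",c["pixels"])
E
```

```text
clock: 17.82
tcp_pos: [0.5132, -0.1376, 0.1438]
tcp_rot: [0.001, 0.992, -0.13, -0.003]
wrist_force: [0.3, -0.1, -0.0]
width: 0.597
tcp [ 0.5132 -0.1376  0.1438] shift [-0.012  0.002  0.013] turn [0.002 0.004 0.001] w 0.597 F [ 0.3 -0.1 -0. ] t 17.825
```

View pics/w13.png

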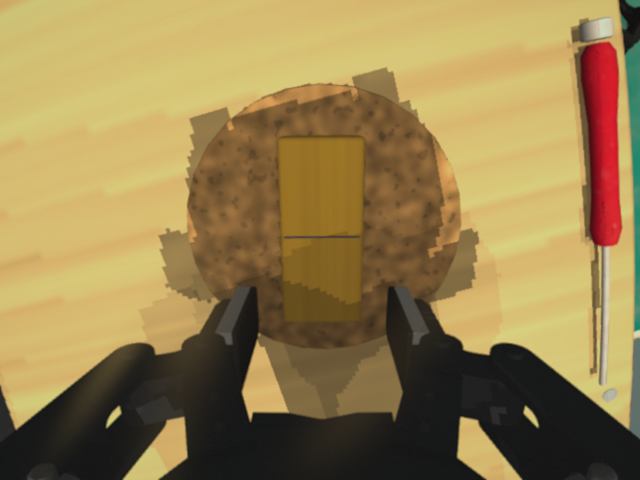

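Released cleanly: the block (278..364, 136..322) did not move. I'll withdraw straight up and then aside for a last look.

```bash

python3 -m creep '[[0,0,-0.2,0,0,0,0.2],[0,0,-0.5,0,0,0,0.2],[0,0,-0.9,0,0,0,0.2],[0,0,-1,0,0,0,0.2],[0,0,-1,0,0,0,0.2]]'
python3 -m creep '[[-0.5,0.3,0,0,0,0,0.2],[-0.9,0.6,0,0,0,0,0.2],[-0.9,0.9,0,0,0,0,0.2],[-0.9,0.9,0,0,0,0,0.2],[-0.9,0.9,0,0,0,0,0.2]]'
python3 - <<'E'
from h import *
s=get_state()
c=capture("top"); im=c["pixels"]; np.savez("top9.npz",**c); cv2.imwrite("pics/t14.png",cv2.resize(im[180:330,190:490],None,fx=2.6,fy=2.6,interpolation=cv2.INTER_CUBIC))
c2=capture("scene"); cv2.imwrite("pics/s14.png",cv2.resize(c2["pixels"][150:370,220:420],None,fx=2.7,fy=2.7,interpolation=cv2.INTER_CUBIC))
E
```

```text
clock: 18.5
tcp_pos: [0.5141, -0.1375, 0.2441]
tcp_rot: [0.002, 0.992, -0.13, -0.002]
wrist_force: [-0.1, 0.2, -0.3]
width: 0.6
clock: 19.12
tcp_pos: [0.4037, -0.2002, 0.2437]
tcp_rot: [0.001, 0.992, -0.13, -0.003]
wrist_force: [-0.1, -1.0, 0.9]
width: 0.602
```

View pics/t14.png

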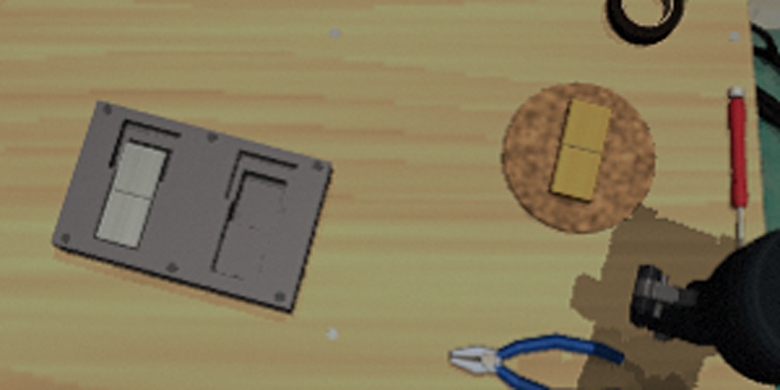

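View pics/s14.png

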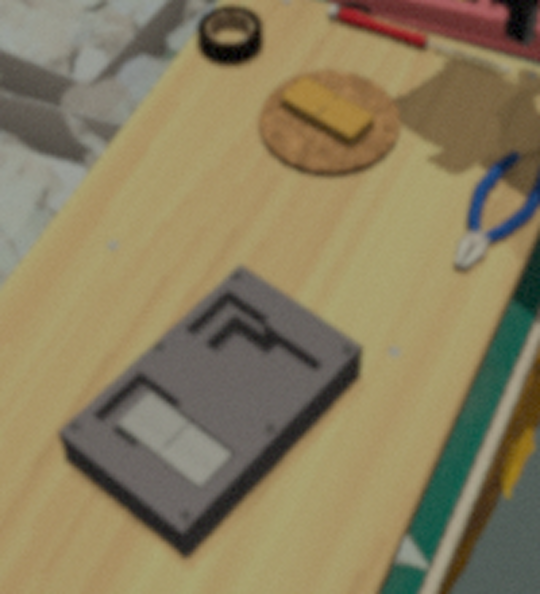

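```bash

python3 - <<'E'
from h import *
c=dict(np.load("top9.npz")); im=c["pixels"]
hsv=cv2.cvtColor(im,cv2.COLOR_BGR2HSV)
px=(412,240)
m=np.zeros(im.shape[:2],np.uint8); cv2.circle(m,px,36,255,-1)
v=cv2.GaussianBlur(hsv[...,2],(5,5),0)
k=((v<=130)&(m>0)).astype(np.uint8)*255
k=cv2.morphologyEx(cv2.morphologyEx(k,cv2.MORPH_CLOSE,np.ones((5,5))),cv2.MORPH_OPEN,np.ones((7,7)))
kc=cv2.convexHull(big(k)); print("pad",fit(c,kc,.128))
m2=np.zeros_like(m); cv2.circle(m2,px,25,255,-1)
b=((hsv[...,1]>110)&(hsv[...,0]>=19)&(m2>0)).astype(np.uint8)*255
b=cv2.morphologyEx(cv2.morphologyEx(b,cv2.MORPH_CLOSE,np.ones((3,3))),cv2.MORPH_OPEN,np.ones((3,3))); bc=big(b); print("brass",fit(c,bc,.142),cv2.minAreaRect(bc))
E
```

```text
pad ((534.875, -119.41651916503906), (107.56395721435547, 60.92612075805664), 10.627723693847656)
brass ((543.0056762695312, -143.6258544921875), (69.99837493896484, 29.430307388305664), 165.59307098388672) ((413.2412109375, 237.16470336914062), (16.16131591796875, 36.878170013427734), 12.52880859375)
```

Seen by the same top camera, the brass centre is (0.543, -0.144) against the pad's (0.541, -0.144). Its outline measures 70.0 x 29.4 mm, so it lies flat. The steel is still in its pocket, so I'll hand the job in.

```bash
python3 -c "
from h import *
s=get_state(); print(s['clock'],s['qvel'].round(3),s['wrist_force'].round(1)); print(close_job())"
```

```text
19.225 [-0.003 -0.004 -0.004 -0.005  0.003  0.001  0.001] [ 0.1 -0.8  0.3]
the job is handed in; nothing more can be done
None
```

I tipped the brass block by pressing its scoop end, gripped the raised end across its width and lifted it clear. I then levelled it, lowered it onto the cork pad until it touched lightly (about 8 N), released it and backed away. The job was handed in at 19.2 s of the 38 s allowed.

**Last checks:**
- **Brass block:** it lies flat, with its top-view outline at 70.0 x 29.4 mm. It is about 2 mm from the pad centre.
- **Steel block:** the last top and scene pictures show it still lying in its pocket.
- **Robot:** the gripper is clear of everything and the arm is at rest.

**Checks that failed or disagreed:**
- **Pad position:** my estimates from the top and wrist cameras differed by up to about 4 mm, and the scene camera's first one was about 7 mm off in y. I aimed between the top and wrist values.
- **Pad after placing:** measuring the pad again with the block on it failed, because the mask merged with the block and shadow. The 2 mm figure therefore uses the pad centre from the first top picture.
- **Block pitch in the hand:** estimates ranged from 0 to 1.6°, and one taken at contact was unusable. The contact force showed the near end touching first, so I tilted back 1.3° before releasing.

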